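# Load the last egg and lock the egg steamer

### The arm

A 7-joint arm with a two-finger parallel gripper is mounted at the origin on the work surface. World frame = base frame: x ahead of the robot, y to its left, z up, the work surface at z = 0. Lengths are in m, angles in rad, forces in N, time in s.
With the tool pointing down it reaches from about 0.425 to 0.95 m from the base axis. Payload 16.7 kg.
Tool frame: the origin (TCP) lies midway between the tips of the shut fingers; the grasp point (between the pads) lies 19 mm behind it; z points along the fingers, y is the line along which they close (so a half turn about z gives the same grasp; the last joint's range is limited). The gripper opens to 94 mm and grips with 3 to 60 N. Pads are 16 mm wide; open, the fingers measure 119 mm over their backs; the gripper's body (75 mm by 177 mm) begins 78 mm behind the grasp point.
Start: joints at [-0.149, 0.426, 0.074, 1.606, -0.034, 1.111, -0.067], TCP at [0.675, -0, 0.205] pointing down, gripper open.
Joint ranges: [-2.85, 2.85], [-0.5, 2.14], [-1.23, 1.37], [0.21, 2.46], [-1.02, 4.16], [0.16, 2.05], [-2.73, 2.73]. Speed limits (rad/s): [1.89, 1.89, 2.39, 2.39, 3.01, 3.01, 3.01].

### API

Orientations are given as a unit quaternion [w, x, y, z].
In Python, from workcell import ctrl, snapshot, camera_model gives the robot as it stands. Calls block until the motion is done:
- ctrl.reach(position, orientation): joint-space move of the TCP to a pose.
- ctrl.move_l(position, speed=0.15, rotation=None): straight line of the TCP; rotation=None keeps the orientation; speed is the mean speed in m/s.
- ctrl.move_joints(angles): joint-space move.
- ctrl.command_gripper(opening): finger opening in m; the grip force is fixed at half the most; returns when the fingers have stopped.
- ctrl.dwell(seconds).
- ctrl.solve_ik(position, orientation): joint angles nearest the present ones, or None.
- snapshot(name): name is "scene" or "side" or "wrist"; returns the picture (420x560x3 uint8, blue, green, red); there is no depth.
- camera_model(name): a dict with "K" (3x3 intrinsics, pixels), "rvec" (rotation vector, rad) and "tvec" (3), from world to camera coordinates, as OpenCV has them. Camera axes: x right, y down, z forward; pixel columns grow to the right and rows downward; lengths in m; the calibration is good to about 2 mm. A picture is of the moment at which its call begins: read the wrist's pose just before it. camera_model takes no time and is no camera call; for the wrist camera it gives the pose at the moment of the call.
A pose or a line that the arm cannot do raises ctrl.Unreachable and nothing moves.
- ctrl.finish_job(): hands the job in; it is judged then, once.
Readings, each from a call of its own:
- ctrl.current_clock(): time.
- ctrl.current_joint_positions(): joint angles.
- ctrl.current_qd(): joint speeds.
- ctrl.current_joint_efforts(): joint torques, N m.
- ctrl.current_position(): TCP position.
- ctrl.current_orientation(): TCP orientation.
- ctrl.current_wrist_force(): force on the tool from outside, world axes, zero at the start.
- ctrl.current_moment(): the same for the moment, N m.
- ctrl.current_finger_gap(): finger opening in m.
- ctrl.current_grasp_force(): force on a finger pad.
Only numpy, scipy, OpenCV 4.12 (cv2) and the standard library are available. Lean on these libraries where they do the work, as an engineer would, in place of code of your own. Each camera call takes 0.05 s, during which the arm holds its last target. There are 200 camera calls.

### The job

Take the egg that has keeled over in the wooden egg stand and stand it upright, pointed end up, in the empty wire ring of the egg steamer, letting it down gently. Then put the clear lid on the steamer, push it down against its seal and turn it clockwise as far as it goes, so that it locks. Do not set the egg on the worktop, and leave the other eggs and the rest of the kitchen things where they are.

Things in the scene. Friction and masses are not known exactly. Their poses are not given: they have to be found in the camera images.
- egg_center (a point): The egg to load: brown, hard shell, 58 g, 57 mm long, 44 mm thick at its thickest, 2 mm below half-way (towards the blunt end). The point is on its long axis, half-way along; z runs to the pointed end. At the start it leans about 47 degrees from upright, roughly towards the robot, its blunt end resting in a hole of the stand, its centre 19 mm above the stand's top.
- egg: The same egg, origin on the long axis 6.3 mm from the half-way point towards the blunt end; z to the pointed end. No other egg stands next to it in the stand.
- stand: Fixed wooden egg stand: a board 172 x 112 mm, top 40 mm above the worktop, with six holes 33 mm across in three rows of two (rows 54 mm apart along x, holes 52 mm apart along y). Origin: centre of its underside; x along its length, away from the robot; z up. The leaning egg is in the hole at x -54, y +26 mm.
- steamer: Egg steamer, white, round, 166 mm across, fixed on suction feet. Origin: centre of its underside on the worktop; z up. Inside, a wire rack has three wire rings, their centres 34 mm from the axis, in a level plane 42 mm above the worktop: the empty one on the -x side, two with eggs at 60 degrees either side of +x.
- steamer_mouth (a point): On the steamer's axis, 45.5 mm above the worktop, axes as the steamer's. The lid's collar enters here: a flange 134 mm across inside, from 38.5 to 45.5 mm above the worktop, with a flared lip up to 50 mm, broken by two notches 36 degrees wide at +x and -x, for the lid's tabs. Below the flange the tabs can turn only clockwise (from above), 75 degrees to a stop.
- seal (a joint): How far (m) the springy grey sealing ring under the flange is pressed down: 0 to 0.0055, about 1 N + 1.2 N per mm. The lid's lower edge rests on it, 37 mm above the worktop when unpressed, about 36 mm under the lid's weight. Pressed to below 33 mm the tabs pass under the flange. Let go after turning, the lid is held up against the flange, lower edge at 33.5 mm.
- free_ring (a point): Centre of the empty wire ring, in the plane of the wire, 42 mm above the worktop. Ring 34 mm across inside, wire 3.2 mm thick. An egg upright in it, blunt end down, has its half-way point 20.5 mm above this point. The rim round it is no higher than 50 mm. Axes as the steamer's.
- lid_grip (a point): Middle of the lid's grey bar grip, on the lid's axis, 85 mm above its lower edge. Bar 62 mm long, 18 mm thick, 30 mm high (68 to 98 mm above the lower edge). x runs along the bar, y across it, z up. To go on, the bar must lie along the steamer's x axis within 5 degrees, either way round.
- lid: The lid, standing on the worktop: clear dome 68 mm high on a grey collar 128 mm across, 250 g. Origin: centre of its lower edge, axes as lid_grip. Two tabs, 31 mm wide, 5 mm thick, stand out 7 mm from the collar's lower edge at +x and -x, in line with the bar (142 mm over both). Inside, it clears the upright eggs.
- stand_egg0_center (a point): brown or off-white hen's egg, 57 mm tall, 44 mm thick, upright at the far end of the stand; the point is half-way up. Not to be moved.
- steam_egg0_center (a point): brown or off-white hen's egg, 57 mm tall, 44 mm thick, already upright in the steamer; the point is half-way up, 20.5 mm above the wire rings' plane. Not to be moved.
- steam_egg1_center (a point): brown or off-white hen's egg, 57 mm tall, 44 mm thick, already upright in the steamer; the point is half-way up, 20.5 mm above the wire rings' plane. Not to be moved.
- salt: White ceramic salt shaker, 44 mm across, 56 mm tall, origin at the centre of its underside. Bystander, not to be moved.
- pepper_mill: Dark wooden pepper mill, 52 mm across, 113 mm tall, origin at the centre of its underside. Bystander, not to be moved.
- measuring_cup: Small clear measuring cup with a side tab (along its y), 48 mm across, 52 mm tall, origin at the centre of its underside. Bystander, not to be moved.
- egg_cup: White ceramic egg cup, empty, 48 mm across, 56 mm tall, origin at the centre of its underside. Bystander, not to be moved.
- timer: Round kitchen timer, 64 mm across, 42 mm tall, origin at the centre of its underside. Bystander, not to be moved.
Things that resemble listed ones, but are neither listed nor needed, are in the scene too. What is shaped like the egg but blue or yellow is not meant.

How it is judged:
On the way, in this order (a step that is already met when the one before it is completed fails the run):
1. the egg stands upright, pointed end up, in the empty ring, let go (horizontal distance between egg_center and free_ring below 0.006 m and z of egg_center in the frame of free_ring between 0.016 and 0.024 m and angle between egg_center's own z axis and vertical below 0.2 rad and contact force between the fingers and egg below 0.05 N), for 0.3 s.
2. the lid is on, pushed down and turned clockwise to lock (horizontal distance between lid_grip and steamer below 0.006 m and z of lid_grip in the frame of steamer below 0.122 m and angle between the x axis of lid_grip and the x axis of steamer, either way round above 1 rad), for 0.2 s.
At the end, for the whole second after the job is handed in: Egg in the formerly empty ring: upright within 0.2 rad, point up, 6 mm of the ring's axis, half-way point 16-24 mm above the wire. Lid within 6 mm of the axis, grip point under 122 mm, bar over 1.0 rad from the steamer's x. Other eggs within 15 mm and 0.25 rad; all at rest (all of step 2 and horizontal distance between egg_center and free_ring below 0.006 m and z of egg_center in the frame of free_ring between 0.016 and 0.024 m and angle between egg_center's own z axis and vertical below 0.2 rad and linear speed of each of lid, egg below 0.02 m/s and distance of each of stand_egg0_center, steam_egg0_center, steam_egg1_center from where it was at the start of the episode below 0.015 m and angle between each of stand_egg0_center, steam_egg0_center, steam_egg1_center's own z axis and vertical below 0.25 rad); the robot touches nothing.
It fails at once if the egg drops or is laid on the worktop (height (world z) of egg_center below 0.035 m).
It fails at once if the egg is dropped from more than about 10 mm instead of being let down (contact force between the fingers and egg below 0.01 N and linear speed of egg above 0.45 m/s).
It fails at once if another egg is knocked out of place (distance of any of stand_egg0_center, steam_egg0_center, steam_egg1_center from where it was at the start of the episode above 0.02 m).
It fails at once if a bystander is moved more than 30 mm (distance of any of salt, pepper_mill, measuring_cup, egg_cup, timer from where it was at the start of the episode above 0.03 m).
It also fails if it takes over 61 s, if anything falls off the work surface, if the arm or the gripper's body presses on something with over 40 N, if the wrist force passes 120 N, or if a joint passes its speed limit or range.

## Working session

There is one attempt and no reset: what is moved stays moved. The work goes in short steps, each a Python script; the robot and the scene stay as the last script left them, time stands still between calls to the robot, and variables do not carry over. Pictures are saved under pics/ and viewed, at most 10 in all, crops included, and the job is handed in when it is done.

```bash
mkdir -p pics; ls; python3 - <<'E'
from workcell import ctrl,snapshot,camera_model
import cv2,numpy as np
for n in ("scene","side","wrist"):
    cv2.imwrite(f"pics/{n}0.png",snapshot(n)); m=camera_model(n)
    R=cv2.Rodrigues(np.array(m["rvec"],float))[0]; print(n,np.round(m["K"],1).tolist(),(-R.T@np.array(m["tvec"]).ravel()).round(3),R[2].round(2))
a=[cv2.imread(f"pics/{n}0.png") for n in("scene","side")]
for n,i in zip(("scene","side"),a): cv2.imwrite(f"pics/{n}0b.png",cv2.resize(i,(800,600),interpolation=cv2.INTER_CUBIC))
print(ctrl.current_clock())
E
```

```text
pics
scene [[454.5, 0.0, 276.1], [0.0, 454.5, 203.5], [0.0, 0.0, 1.0]] [ 1.406 -0.163  0.803] [-0.78  0.17 -0.61]
side [[530.1, 0.0, 281.5], [0.0, 530.1, 207.6], [0.0, 0.0, 1.0]] [ 0.268 -0.96   1.015] [ 0.15  0.72 -0.67]
wrist [[350.0, 0.0, 276.8], [0.0, 350.0, 213.7], [0.0, 0.0, 1.0]] [0.674 0.071 0.385] [-0.   -0.25 -0.97]
0.15
```

View pics/scene0b.png

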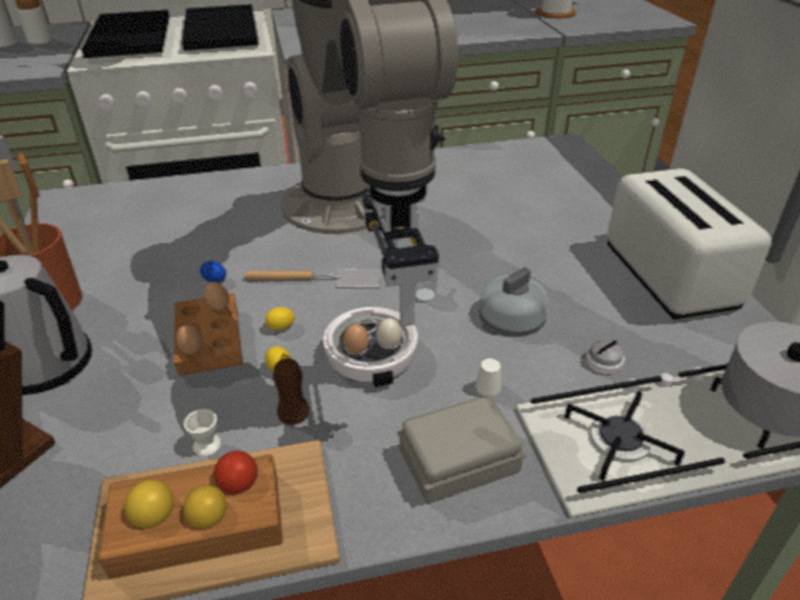

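View pics/side0b.png

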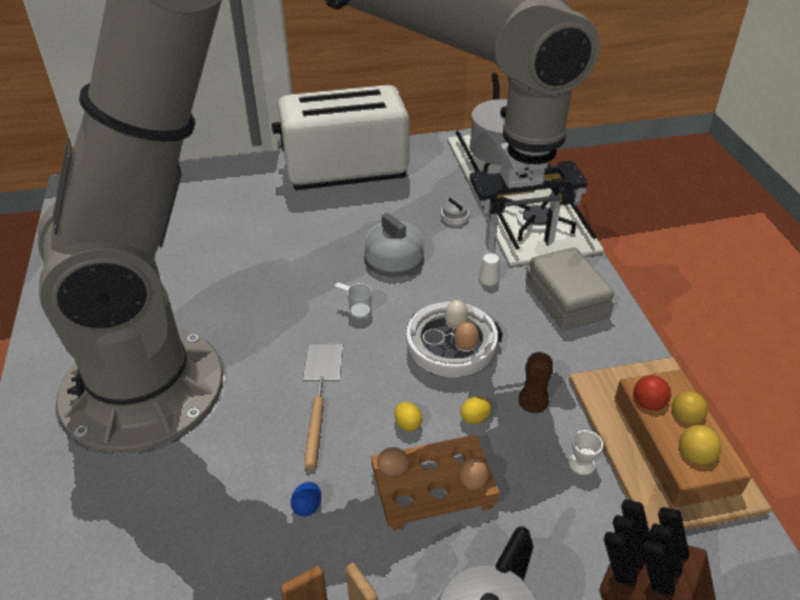

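The overview pictures show, in 800x600 pixels. Scene: stand (207,333), leaning egg (216,297), steamer (370,343), lid grip (517,281). Side: leaning egg (393,461), steamer (453,335), lid grip (393,226). I'll compute rough positions and look at the wrist picture.

```bash
cat > h.py <<'E'
import cv2,numpy as np
from workcell import ctrl,snapshot,camera_model
from scipy.spatial.transform import Rotation as Ro
def cam(n):
    m=camera_model(n); return {k:np.array(m[k],float) for k in("K","rvec","tvec")}
def ray(m,u,v):
    R=cv2.Rodrigues(m["rvec"])[0]; return -R.T@m["tvec"].ravel(), R.T@np.linalg.solve(m["K"],[u,v,1])
def atz(m,u,v,z):
    c,d=ray(m,u,v); return c+d*(z-c[2])/d[2]
def tri(rs):
    A=0;b=0
    for c,d in rs:
        d=d/np.linalg.norm(d);P=np.eye(3)-np.outer(d,d);A=A+P;b=b+P@c
    return np.linalg.solve(A,b)
def proj(m,p): return cv2.projectPoints(np.array(p,float).reshape(-1,3),m["rvec"],m["tvec"],m["K"],None)[0].reshape(-1,2)
def save_cam(n,f):
    m=cam(n); im=snapshot(n); np.savez(f"pics/{f}.npz",**m); cv2.imwrite(f"pics/{f}.png",im); return m,im
E
python3 - <<'E'
from h import *
s,d=cam("scene"),cam("side"); f=.7
for n,a,b in(("egg",(216,297),(393,461)),("grip",(517,281),(393,226)),("sal",(490,378),(490,270)),("egg far",(189,339),(474,474))):
    p=tri([ray(s,a[0]*f,a[1]*f),ray(d,b[0]*f,b[1]*f)]); print(n,p.round(3),(proj(s,p)/f).round(),(proj(d,p)/f).round())
print("steam",atz(s,370*f,343*f,.05),atz(d,453*f,332*f,.05))
for c in((373,459),(482,437),(496,484),(388,516)): print(atz(d,c[0]*f,c[1]*f,.04).round(3))
print(ctrl.current_orientation(),camera_model("wrist"))
w=cv2.imread("pics/wrist0.png"); cv2.imwrite("pics/w0b.png",cv2.resize(w,(800,600),interpolation=cv2.INTER_CUBIC))
np.savez("pics/wrist0.npz",**cam("wrist"))
E
```

```text
egg [ 0.395 -0.288  0.055] [[216. 297.]] [[393. 461.]]
grip [0.507 0.264 0.078] [[517. 282.]] [[393. 225.]]
sal [0.684 0.153 0.021] [[489. 379.]] [[489. 269.]]
egg far [ 0.508 -0.335  0.056] [[188. 340.]] [[473. 473.]]
steam [ 0.5810259  -0.02950057  0.05      ] [ 0.55671414 -0.03399531  0.05      ]
[ 0.367 -0.267  0.04 ]
[ 0.544 -0.262  0.04 ]
[ 0.54  -0.351  0.04 ]
[ 0.371 -0.37   0.04 ]
[-3.30032557e-04  7.07108756e-01  7.07104631e-01 -3.73417810e-04] {'K': array([[350.02180202,   0.        , 276.75548021],
       [  0.        , 350.02180202, 213.73568471],
       [  0.        ,   0.        ,   1.        ]]), 'rvec': array([-2.89251574e+00,  2.27327878e-04,  5.64334415e-04]), 'tvec': array([-0.67433541, -0.02658382,  0.39107976])}
```

View pics/w0b.png

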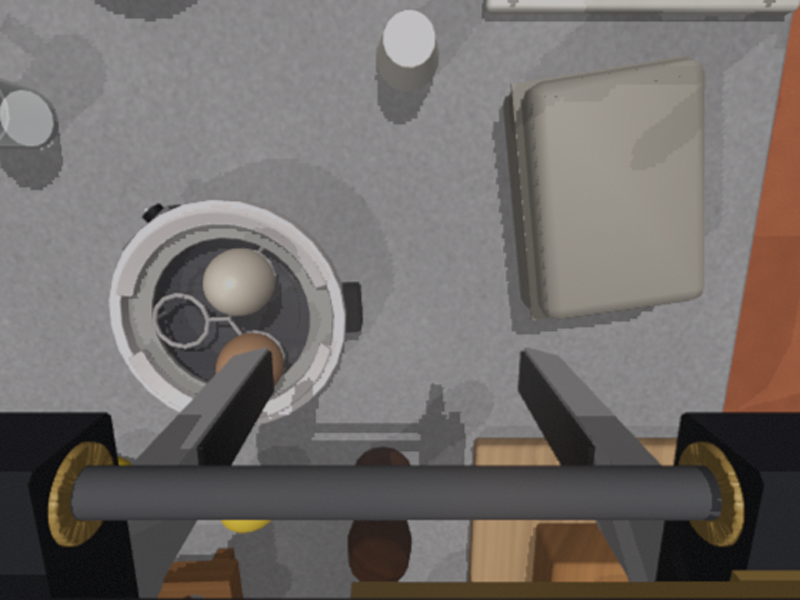

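The wrist picture shows the steamer with the empty ring at (181,321), rim x 110–347, and the salt at (409,38). Next: a dedicated wrist view each of lid, steamer and stand.

```bash
python3 - <<'E'
from h import *
q=[0,.70710678,.70710678,0]
for n,p in(("lid",(.52,.17,.22)),("steam",(.56,-.13,.2)),("stand",(.44,-.38,.2))):
    try: ctrl.reach(p,q)
    except Exception as e: print(n,e); continue
    m,im=save_cam("wrist",n); print(n,ctrl.current_position(),ctrl.current_clock())
a=cv2.imread("pics/steam.png"); b=cv2.imread("pics/stand.png"); c=cv2.imread("pics/lid.png")
for n,i in(("steam",a),("stand",b),("lid",c)): cv2.imwrite(f"pics/{n}_b.png",cv2.resize(i[:300,80:480],(800,600),interpolation=cv2.INTER_CUBIC))
E
```

```text
lid [0.52118014 0.1687032  0.21991398] 1.1167
steam [ 0.56037719 -0.1284538   0.19998754] 2.325
stand [ 0.44140945 -0.37832488  0.19991039] 3.45
```

View pics/steam_b.png

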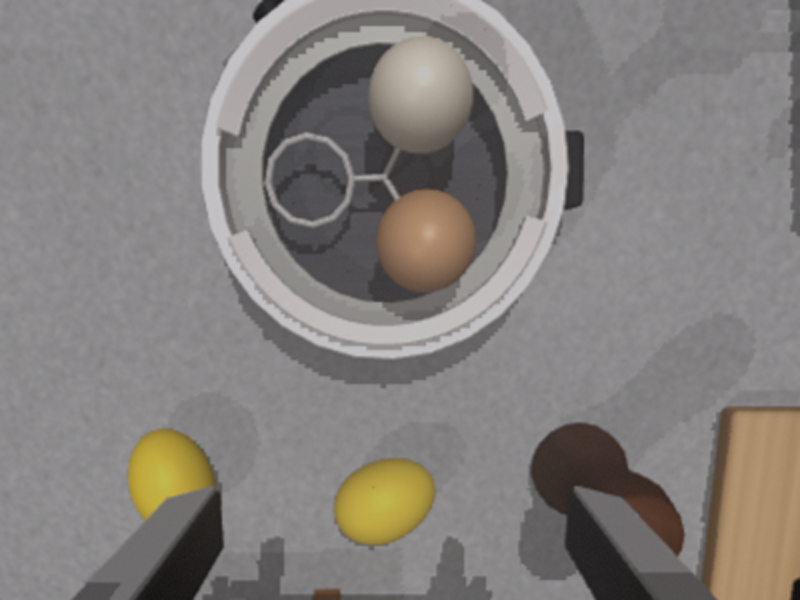

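View pics/stand_b.png

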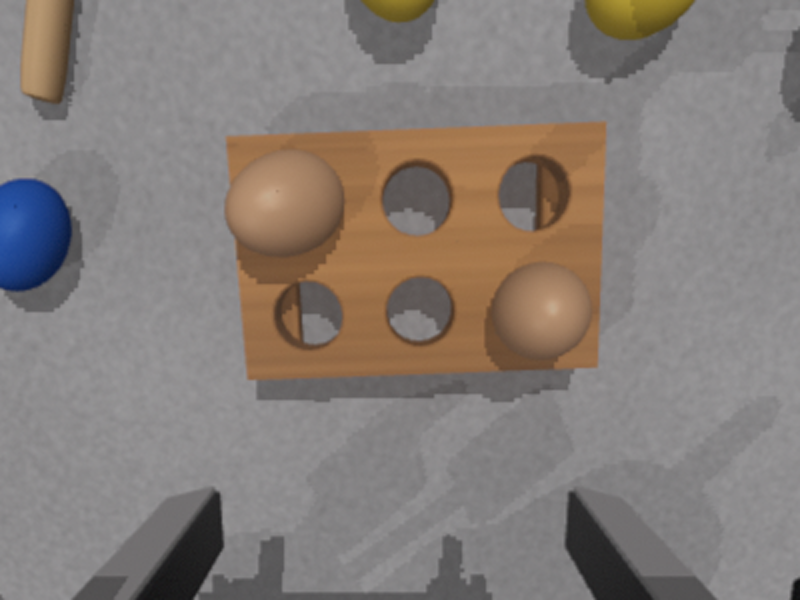

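View pics/lid_b.png

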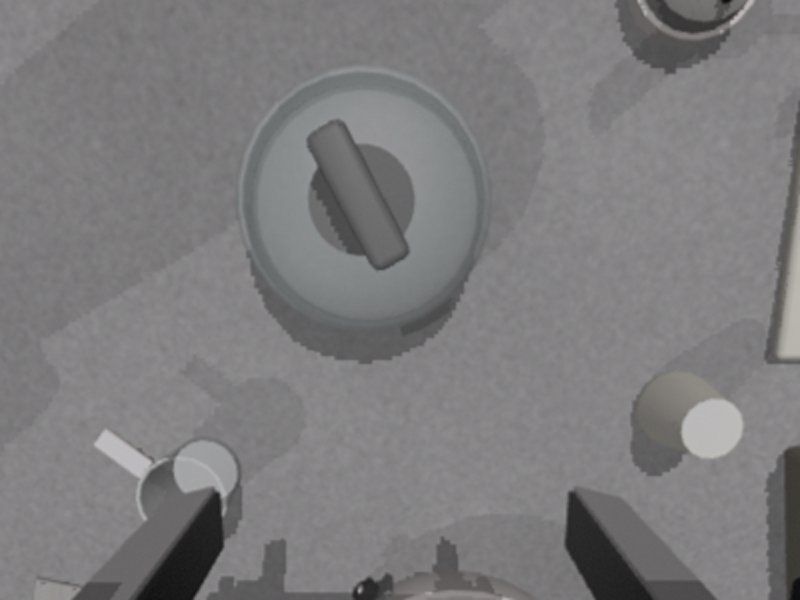

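Readings in the 2x crops (u=80+x/2, v=y/2):
- **Steamer:** ring centre (310,179), rack hub (385,177), eggs (421,95) and (426,240), notch edges (228,133), (239,236), (541,115), (538,221).
- **Stand:** top corners (227,137), (605,123), (597,367), (247,379). Leaning egg box x 225–344, y 150–256.
- **Lid:** bar ends (326,131) and (392,258), collar box 239–490 by 66–328.

Next I'll compute poses and fit the egg silhouette.

```bash
cat > fit.py <<'E'
from h import *
from scipy.optimize import least_squares
L=lambda f:dict(np.load(f"pics/{f}.npz"))
P=lambda m,x,y,z:atz(m,80+x/2,y/2,z)
deg=lambda d:np.degrees(np.arctan2(d[1],d[0])).round(2)
m=L("steam"); ring=P(m,310,179,.042);hub=P(m,385,177,.042)
print("ring",ring,"hub",hub,np.linalg.norm(hub-ring),deg(hub-ring))
e1,e2=P(m,421,95,.0625),P(m,426,240,.0625); print("eggs",e1,e2,np.linalg.norm(e1-e2),"yaw",deg(e1-e2)-90)
n=[P(m,*c,.0455) for c in((228,133),(239,236),(541,115),(538,221))]
nl,nr=(n[0]+n[1])/2,(n[2]+n[3])/2; print("notch yaw",deg(nr-nl),"mid",(nl+nr)/2,[np.linalg.norm(a-(nl+nr)/2).round(4) for a in n])
print("rim",[P(m,*c,.05).round(4) for c in((202,170),(568,170),(385,357))])
m=L("lid"); a,b=P(m,326,131,.098),P(m,392,258,.098); print("bar",a,b,(a+b)/2,np.linalg.norm(a-b),deg(a-b))
print("collar",[P(m,*c,.01).round(4) for c in((239,197),(490,197),(364,328))])
m=L("stand"); c=np.array([P(m,*c,.04) for c in((227,137),(605,123),(597,367),(247,379))]); print("stand",c.mean(0),[np.linalg.norm(c[i]-c[i-1]).round(4) for i in range(4)],deg(c[1]-c[0]),deg(c[2]-c[3]))
yaw=np.radians((deg(c[1]-c[0])+deg(c[2]-c[3]))/2); S=c.mean(0); Rz=Ro.from_euler('z',yaw)
print("hole",S+Rz.apply([-.054,.026,0]))
hc=P(m,418,198,.04); print("hole(0,26) seen",hc,"model",S+Rz.apply([0,.026,0]))
# egg silhouette
im=cv2.imread("pics/stand.png"); mask=np.full(im.shape[:2],2,np.uint8); mask[:]=0
mask[68:135,185:260]=2; cv2.ellipse(mask,((80+285/2,203/2),(62,55),0),3,-1); cv2.ellipse(mask,((80+285/2,203/2),(44,38),0),1,-1)
cv2.grabCut(im,mask,None,np.zeros((1,65)),np.zeros((1,65)),5,cv2.GC_INIT_WITH_MASK)
sil=((mask==1)|(mask==3)).astype(np.uint8); cn=max(cv2.findContours(sil,0,1)[0],key=cv2.contourArea)[:,0].astype(float)
t,f=np.meshgrid(np.linspace(0,np.pi,40),np.linspace(0,2*np.pi,60)); z=np.cos(t)
egg=np.stack([.022*np.sin(t)*np.cos(f),.022*np.sin(t)*np.sin(f),-.002+np.where(z>0,.0305,.0265)*z],-1).reshape(-1,3)
def pose(x): return Ro.from_euler('ZYZ',[x[2],x[3],0]) # lean dir azimuth x[2], lean x[3]
def hull(x,mm): return cv2.convexHull(proj(mm,pose(x).apply(egg)+[x[0],x[1],.059]).astype(np.float32))
def res(x):
    h=hull(x,m); return np.r_[[cv2.pointPolygonTest(h,(float(u),float(v)),True) for u,v in cn],8*(x[3]-np.radians(47))/.1]
for az in(np.pi-.3,np.pi+.3):
    r=least_squares(res,[.39,-.288,az,.82],diff_step=1e-3,x_scale=[.01,.01,.3,.1],loss='soft_l1'); print("egg",r.x[:2],np.degrees(r.x[2:]),r.cost)
x=r.x; v=im.copy(); cv2.polylines(v,[cn.astype(int)],True,(0,255,0)); cv2.polylines(v,[hull(x,m).astype(int)],True,(0,0,255))
A=cv2.resize(v[55:155,170:270],(400,400),interpolation=cv2.INTER_NEAREST)
s=cv2.imread("pics/side0.png"); h=hull(x,cam("side")).astype(int); cv2.polylines(s,[h],True,(0,0,255)); cx,cy=h.reshape(-1,2).mean(0).astype(int)
B=cv2.resize(s[cy-40:cy+40,cx-40:cx+40],(400,400),interpolation=cv2.INTER_NEAREST); cv2.imwrite("pics/fit.png",np.hstack([A,B]))
E
python3 fit.py
```

```text
ring [ 0.52185622 -0.02697271  0.042     ] hub [ 0.55616122 -0.02607124  0.042     ] 0.03431684409901001 1.51
eggs [0.5715011  0.00441052 0.0625    ] [ 0.57431864 -0.05414193  0.0625    ] 0.05862020168931276 yaw 2.75
notch yaw 2.97 mid [ 0.5567122  -0.02648099  0.0455    ] [np.float64(0.0729), np.float64(0.0726), np.float64(0.0735), np.float64(0.0722)]
rim [array([ 0.4748, -0.024 ,  0.05  ]), array([ 0.6377, -0.0238,  0.05  ]), array([ 0.5561, -0.1076,  0.05  ])]
bar [0.49389841 0.28571629 0.098     ] [0.52036084 0.23600517 0.098     ] [0.50712962 0.26086073 0.098     ] 0.05631567606218154 118.03
collar [array([0.4391, 0.2666, 0.01  ]), array([0.5724, 0.2664, 0.01  ]), array([0.5047, 0.1972, 0.01  ])]
stand [ 0.45296105 -0.3111121   0.04      ] [np.float64(0.1114), np.float64(0.1712), np.float64(0.1114), np.float64(0.1722)] 2.09 2.09
hole [ 0.39804877 -0.28709873  0.04      ]
hole(0,26) seen [ 0.45232238 -0.28477508  0.04      ] model [ 0.45201285 -0.28512939  0.04      ]
egg [ 0.39230186 -0.28852988] [113.62886992  78.05894094] 628.4666710422771
egg [ 0.39263598 -0.28864663] [292.63895987  90.71959036] 664.7108484674288
```

View pics/fit.png

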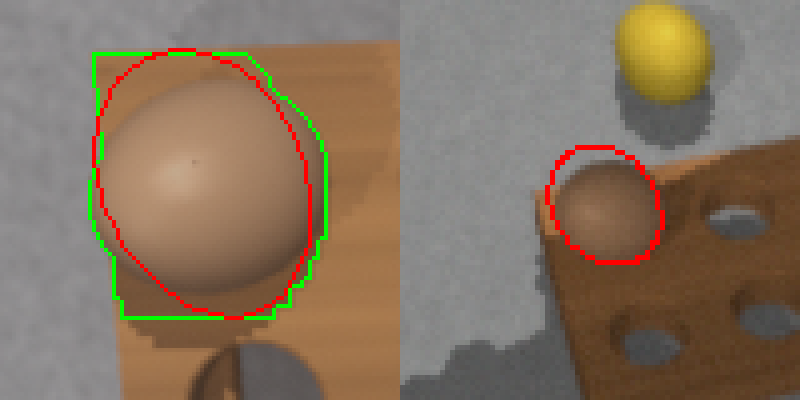

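The automatic mask failed because it took in the wood. In the zoom the egg outline is clear (x 96–323, y 77–292), with a small dot at (194,162) that is likely the pointed pole. I'll refit with hand-read outline points.

```bash
sed -i '/^# egg sil/,$d' fit.py; cat >> fit.py <<'E'
c4=np.array([(96,190),(98,165),(108,130),(125,110),(160,90),(200,78),(240,77),(275,90),(300,115),(318,150),(324,180),(319,215),(300,250),(275,275),(240,290),(200,293),(160,281),(130,260),(107,230)],float)
cn=np.c_[170+c4[:,0]/4,55+c4[:,1]/4]-.5*0
t,f=np.meshgrid(np.linspace(0,np.pi,60),np.linspace(0,2*np.pi,80)); z=np.cos(t)
egg=np.stack([.022*np.sin(t)*np.cos(f),.022*np.sin(t)*np.sin(f),-.002+np.where(z>0,.0305,.0265)*z],-1).reshape(-1,3)
def pose(x): return Ro.from_euler('ZY',[x[2],x[3]])
def hull(x,mm): return cv2.convexHull(proj(mm,pose(x).apply(egg)+[x[0],x[1],.059]).astype(np.float32))
def res(x,w=20):
    h=hull(x,m); return np.r_[[cv2.pointPolygonTest(h,(float(u),float(v)),True) for u,v in cn],w*(x[3]-np.radians(47))]
for w in(20,2):
  for az in(150,180,210):
    r=least_squares(res,[.39,-.288,np.radians(az),.82],diff_step=1e-3,x_scale=[.01,.01,.3,.1],args=(w,)); print("egg",w,r.x[:2].round(4),np.degrees(r.x[2:]).round(1),r.cost.round(2),"tip px",(4*(proj(m,pose(r.x).apply([0,0,.0285])+[r.x[0],r.x[1],.059])[0]-[170,55])).round())
E
python3 fit.py | grep egg
python3 - <<'E'
from h import *
# IK feasibility for grasp tilts
for az in(180,190,200):
  for th in(0,15,30,40,47):
    a=np.radians(az);t=np.radians(th); ax=np.array([np.cos(a)*np.sin(t),np.sin(a)*np.sin(t),np.cos(t)]) # -tool z
    y=np.cross([0,0,1],[np.cos(a),np.sin(a),0]); out=[]
    for s in(1,-1):
        R=np.c_[np.cross(s*y,-ax),s*y,-ax]; q=np.roll(Ro.from_matrix(R).as_quat(),1)
        p=np.array([.392,-.2885,.059])-ax*.015
        out+=[ctrl.solve_ik(p+ax*d,q) is not None for d in(0,.06,.1)]
    print(az,th,out)
E
```

```text
eggs [0.5715011  0.00441052 0.0625    ] [ 0.57431864 -0.05414193  0.0625    ] 0.05862020168931276 yaw 2.75
egg 20 [ 0.3939 -0.2883] [202.1  41. ] 7.95 tip px [113. 215.]
egg 20 [ 0.3939 -0.2883] [202.  41.] 7.95 tip px [113. 215.]
egg 20 [ 0.3939 -0.2883] [202.6  41. ] 7.96 tip px [114. 216.]
egg 2 [ 0.3938 -0.2883] [200.6  33.9] 3.07 tip px [122. 207.]
egg 2 [ 0.3938 -0.2883] [200.6  34. ] 3.07 tip px [122. 207.]
egg 2 [ 0.3938 -0.2883] [200.5  34. ] 3.07 tip px [122. 207.]
180 0 [True, True, True, True, True, True]
180 15 [True, True, True, True, True, True]
180 30 [False, True, True, False, False, False]
180 40 [False, False, False, False, False, False]
180 47 [False, False, False, False, False, False]
190 0 [True, True, True, True, True, True]
190 15 [True, True, True, True, True, True]
190 30 [True, True, True, True, False, False]
190 40 [False, True, True, False, True, True]
190 47 [False, True, True, False, True, True]
200 0 [True, True, True, True, True, True]
200 15 [True, True, True, True, True, True]
200 30 [True, True, True, True, True, True]
200 40 [True, True, True, True, True, True]
200 47 [True, True, True, True, True, True]
```

Results hold up against the known sizes:

| Item | Position | Orientation | Check |
|---|---|---|---|
| Egg | (.394,-.288) | leans toward about 200° | fits hole (.398,-.287) |
| Ring | (.522,-.027) | | 34 mm from the axis |
| Steamer axis | (.5563,-.0258) | yaw 2.6° | |
| Lid bar | (.507,.261) | 118° | |

Now I'll grasp the egg along its own axis, lift it, stand it upright and hold it above the ring.

```bash
cat >> h.py <<'E'
def quat(az,th,s=1):
    "tool axis leaning back th (rad) towards azimuth az; closing axis horizontal, square to az"
    ax=np.array([np.cos(az)*np.sin(th),np.sin(az)*np.sin(th),np.cos(th)]); y=s*np.array([-np.sin(az),np.cos(az),0])
    return np.roll(Ro.from_matrix(np.c_[np.cross(y,-ax),y,-ax]).as_quat(),1),ax
YAW=np.radians(2.6); AX=np.array([.5563,-.0258]); RING=AX-.034*np.array([np.cos(YAW),np.sin(YAW)])
E
python3 - <<'E'
from h import *
C=np.array([.3938,-.2883,.059]); az=np.radians(200)
best=None
for s in(1,-1):
    q,ax=quat(az,np.radians(47),s); q2,_=quat(YAW+np.pi,0,s)
    js=[ctrl.solve_ik(C-ax*.015+ax*d,q) for d in(.09,0)]+[ctrl.solve_ik([*RING,.14],q2)]
    j0=ctrl.current_joint_positions()
    print(s,[None if j is None else np.round(j,2) for j in js])
    if all(j is not None for j in js):
        c=sum(np.abs(np.subtract(j,j0)).max() for j in js)
        if best is None or c<best[0]: best=(c,s)
s=best[1]; print("s",s); np.save("s.npy",s)
q,ax=quat(az,np.radians(47),s); q2,_=quat(YAW+np.pi,0,s)
ctrl.command_gripper(.066)
ctrl.reach(C-ax*.015+ax*.09,q); print(ctrl.current_position(),C-ax*.015+ax*.09)
ctrl.move_l(C-ax*.015,speed=.08); print(ctrl.current_wrist_force())
m,im=save_cam("side","pre"); w=snapshot("wrist")
u,v=proj(m,C)[0].astype(int)
cv2.imwrite("pics/pre_b.png",np.hstack([cv2.resize(im[v-50:v+50,u-50:u+50],(400,400)),cv2.resize(w[120:340,170:390],(400,400))]))
print(ctrl.current_clock())
E
```

```text
1 [array([ 1.76,  0.42, -0.66,  2.31, -0.99,  0.69,  0.78]), array([ 1.87,  0.73, -1.01,  2.32, -0.77,  0.3 ,  0.57]), array([-0.37,  0.26,  0.36,  2.03, -0.12,  0.87, -1.48])]
-1 [array([ 1.76,  0.42, -0.66,  2.31, -0.99,  0.69, -2.36]), array([ 1.87,  0.73, -1.01,  2.32, -0.77,  0.3 , -2.57]), array([ 0.02,  0.26, -0.11,  2.  ,  0.04,  0.88,  1.51])]
s 1
[ 0.342592   -0.30709893  0.11023473] [ 0.34225642 -0.30706033  0.11014988]
[-0.06355621 -0.79095972 -0.41310557]
7.4917
```

View pics/pre_b.png

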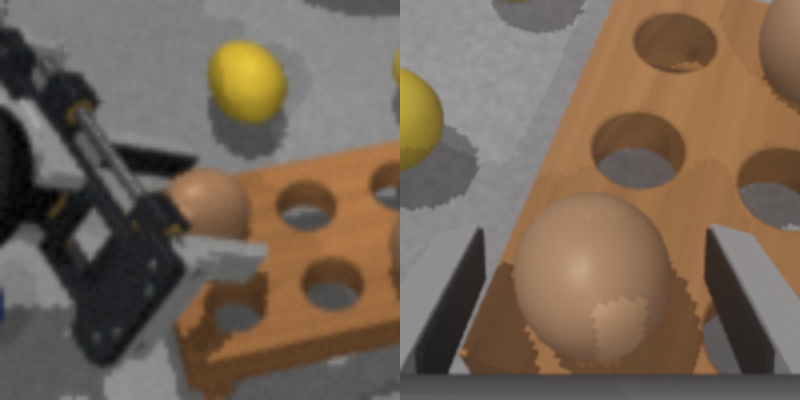

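The side view shows the fingers astride the egg clear of the stand top. The wrist view shows the egg at x≈592, midway between the pads (485 and 705). Closing, lifting along the egg's axis, then uprighting on straight lines.

```bash
python3 - <<'E'
from h import *
s=int(np.load("s.npy")); az=np.radians(200); q,ax=quat(az,np.radians(47),s); q2,_=quat(YAW+np.pi,0,s)
ctrl.command_gripper(.03); print("gap",ctrl.current_finger_gap(),ctrl.current_grasp_force())
p=np.array(ctrl.current_position())
ctrl.move_l(p+[0,0,.02],speed=.06); print("lift",ctrl.current_position(),ctrl.current_finger_gap(),ctrl.current_wrist_force())
def tryl(p,r):
    for sp in(.12,.06):
        try: ctrl.move_l(p,speed=sp,rotation=r); return True
        except ctrl.Unreachable as e: print("unreach",e)
try:
    ctrl.move_l(p+[.0,0,.08],speed=.12); print("up")
except ctrl.Unreachable as e: print("u1",e)
ok=tryl([.45,-.25,.22],q2); print(ok,ctrl.current_position(),ctrl.current_finger_gap(),np.round(ctrl.current_joint_positions(),2),ctrl.current_clock())
if ok:
    print(tryl([*RING,.16],q2),ctrl.current_position(),np.round(ctrl.current_joint_positions(),2),ctrl.current_finger_gap(),ctrl.current_clock())
E
```

```text
gap 0.04258624225620179 30.000154674053192
lift [ 0.4040046  -0.28484741  0.0688009 ] 0.04275957371905204 [0.02913654 0.89742151 0.1044421 ]
up
True [ 0.44960254 -0.25020254  0.21986592] 0.04279924481980533 [ 0.94  0.2  -0.63  1.91  0.14  1.07 -1.27] 11.2583
True [ 0.52228287 -0.02783687  0.16007686] [ 0.56  0.31 -0.74  1.96  0.25  0.97 -1.83] 0.04269198742678196 13.425
```

The egg is held (gap 42.7 mm). Checking its uprightness above the ring.

```bash
python3 - <<'E'
from h import *
p=np.array(ctrl.current_position())+[0,0,.01]; o=[]
for n in("side","scene"):
    m,im=save_cam(n,"hold_"+n); u,v=proj(m,p)[0]; u,v=int(u),int(v); print(n,u,v, proj(m,[p+[0,0,.005],p+[0,0,.05]]).round(1).tolist())
    o.append(cv2.resize(im[v-35:v+35,u-35:u+35],(400,400),interpolation=cv2.INTER_CUBIC))
m,w=save_cam("wrist","hold_w")
cv2.imwrite("pics/hold_b.png",np.hstack([np.vstack(o),cv2.resize(w[:420,:],(800*400//560,800),interpolation=cv2.INTER_AREA)[:, :]])) if 0 else cv2.imwrite("pics/hold_b.png",np.hstack([*[cv2.resize(i,(266,266)) for i in o],cv2.resize(w[130:350,170:390],(266,266))]))
E
```

```text
side 304 197 [[304.9, 196.0], [305.4, 181.6]]
scene 253 186 [[253.3, 185.1], [252.6, 169.4]]
```

View pics/hold_b.png

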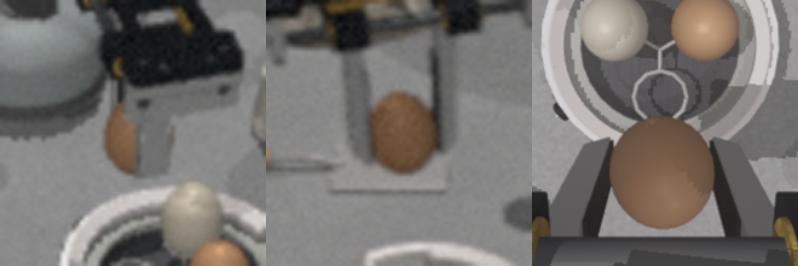

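The scene view shows the egg upright, seen from the front. The wrist view shows the ring just ahead of it, with the egg box at x 610–714, y 117–229 of the composite. I'll compare these extents with the model for various fore-aft leans.

```bash
python3 - <<'E'
from h import *
m=dict(np.load("pics/hold_w.npz")); sd=dict(np.load("pics/hold_side.npz")); p=np.array(ctrl.current_position())
t,f=np.meshgrid(np.linspace(0,np.pi,60),np.linspace(0,2*np.pi,80)); z=np.cos(t)
egg=np.stack([.022*np.sin(t)*np.cos(f),.022*np.sin(t)*np.sin(f),-.002+np.where(z>0,.0305,.0265)*z],-1).reshape(-1,3)
print("seen u 234.5-320.5 v 226.8-319.4; side left u",304-35+105/3.8,"bottom v",197-35+174/3.8)
for off in(.000,.004):
  for L in(-20,-10,0,10,20):
    X=(Ro.from_euler('y',L,degrees=True).apply(egg-[0,0,off])+p+[0,0,.019])
    a=proj(m,X); b=proj(sd,X); print(off,L,a.min(0).round(1),a.max(0).round(1),"side",b.min(0).round(1),b.max(0).round(1))
# edge of egg in wrist image along central column
im=cv2.imread("pics/hold_w.png"); c=im[200:345,277].astype(int); g=np.abs(np.diff(c,axis=0)).sum(1); i=np.argsort(g)[-8:]; print("edges v",sorted((200+i).tolist()))
E
```

```text
seen u 234.5-320.5 v 226.8-319.4; side left u 296.63157894736844 bottom v 207.78947368421052
0.0 -20 [230.7 222.3] [319.5 327.3] side [295.6 184.4] [314.5 205.3]
0.0 -10 [230.6 224.3] [319.5 324.6] side [295.8 184.2] [314.2 205.5]
0.0 0 [230.6 226.1] [319.5 321.9] side [295.8 184. ] [314.  205.6]
0.0 10 [230.6 227.4] [319.5 319.7] side [295.6 184. ] [314.1 205.6]
0.0 20 [230.7 228.1] [319.5 318.4] side [295.2 184. ] [314.3 205.6]
0.004 -20 [231.7 217.9] [318.8 320.2] side [296.2 185.5] [315.  206.3]
0.004 -10 [231.7 221. ] [318.7 318.6] side [296.1 185.4] [314.4 206.6]
0.004 0 [231.7 223.9] [318.6 317.2] side [295.7 185.3] [314.  206.8]
0.004 10 [231.6 226.5] [318.5 316.5] side [295.3 185.3] [313.7 206.9]
0.004 20 [231.6 228.6] [318.4 316.8] side [294.7 185.3] [313.7 206.8]
edges v [219, 225, 318, 319, 324, 325, 326, 338]
```

The extents match a lean of about 0–7°, which is fine. Lowering gently and watching the force.

```bash
python3 - <<'E'
from h import *
t=[*RING]
ctrl.move_l([*t,.10],speed=.1); ctrl.move_l([*t,.053],speed=.04); ctrl.dwell(.2)
f0=np.array(ctrl.current_wrist_force()); print(f0.round(2),np.array(ctrl.current_position()).round(4))
for z in np.arange(.0525,.0445,-.0005):
    ctrl.move_l([*t,z],speed=.01); ctrl.dwell(.05); d=np.array(ctrl.current_wrist_force())-f0; print(round(z,4),d.round(2))
    if d[2]>1.5: break
ctrl.dwell(.3); ctrl.command_gripper(.056); ctrl.dwell(.4)
print(ctrl.current_position(),ctrl.current_grasp_force(),ctrl.current_clock())
ctrl.move_l([*t,.13],speed=.08); ctrl.dwell(.3)
o=[]
for n in("side","scene","wrist"):
    m,im=save_cam(n,"pl_"+n); u,v=proj(m,[*t,.06])[0].astype(int); k=35 if n!="wrist" else 80; print(n,u,v)
    v=max(v,k);o.append(cv2.resize(im[v-k:v+k,u-k:u+k],(266,266),interpolation=cv2.INTER_CUBIC))
cv2.imwrite("pics/pl_b.png",np.hstack(o)); print(ctrl.current_clock())
E
```

```text
[ 0.37 -0.24 -0.89] [ 0.5224 -0.0274  0.0532]
0.0525 [-0.23  0.12  0.84]
0.052 [-0.55  0.24  1.44]
0.0515 [0.1  0.24 1.49]
0.051 [-0.63 -0.28  0.98]
0.0505 [-1.03  0.12 -0.08]
0.05 [ 0.31  0.4  -0.04]
0.0495 [-0.16  0.78  0.28]
0.049 [ 0.02  0.57 -0.27]
0.0485 [-0.01  0.65 -0.01]
0.048 [-0.73  0.26 -0.31]
0.0475 [-0.24  0.1   0.62]
0.047 [-1.15  0.37  1.1 ]
0.0465 [-3.15  1.49  7.35]
[ 0.52236454 -0.02731778  0.04650614] 0.0 20.8917
side 303 229
scene 255 221
wrist 275 223
22.5333
```

View pics/pl_b.png

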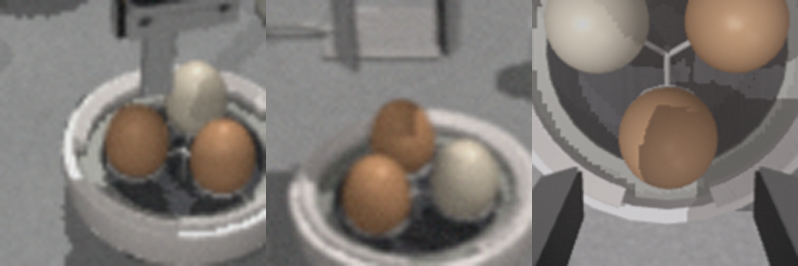

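The egg stands upright in the ring, agreeing in side, scene and wrist views, with centre near the ring projection. Contact came at the expected height (.0467). Now refining the lid position from the collar and grasping the bar.

```bash
python3 - <<'E'
from h import *
m=dict(np.load("pics/lid.npz")); P=lambda x,y,z:atz(m,80+x/2,y/2,z)
for z in(.018,.025):
    e=[P(*c,z) for c in((239,197),(490,197),(364,66),(364,328))]; print(z,(e[0][0]+e[1][0])/2,(e[2][1]+e[3][1])/2,e[1][0]-e[0][0],e[2][1]-e[3][1])
print("disc",[P(*c,.068).round(4) for c in((309,199),(414,199),(361,143),(361,256))])
a=[P(*c,.098) for c in((326,131),(392,258))]; print("bar",(a[0]+a[1])/2)
# second look from above the lid, then planned-path check
ctrl.command_gripper(.06)
q,_=quat(np.radians(118),0,1)
ctrl.move_l([*ctrl.current_position()[:2],.19],speed=.2)
ctrl.move_l([.507,.262,.20],speed=.2,rotation=q); mm,im=save_cam("wrist","lid2")
print(ctrl.current_position(),np.round(ctrl.current_joint_positions(),2),ctrl.current_clock(),proj(mm,[.507,.261,.098]))
for a,p in((118,(.507,.261,.071)),(182.6,(*AX,.13)),(107.6,(*AX,.105))):
    j=ctrl.solve_ik(p,quat(np.radians(a),0,1)[0]); print(a,None if j is None else np.round(j,2))
# bar edges in the new picture: dark bar vs dome, by threshold
u,v=proj(mm,[.507,.261,.098])[0].astype(int); g=cv2.cvtColor(im,6); c=cv2.GaussianBlur(g[v-80:v+80,u-110:u+110],(3,3),0)
print(c[::10,::11])
E
```

```text
0.018 0.5060543428367038 0.2630695651986179 0.13054807291851378 0.12999703438234264
0.025 0.5063214129224063 0.26263919601073893 0.12815867153057459 0.12761771856835097
disc [array([0.4828, 0.2617, 0.068 ]), array([0.5303, 0.2616, 0.068 ]), array([0.5067, 0.2853, 0.068 ]), array([0.506 , 0.2366, 0.068 ])]
bar [0.50712962 0.26086073 0.098     ]Traceback (most recent call last):
  File "<stdin>", line 11, in <module>
workcell.Unreachable: the arm cannot follow that straight line within its joint ranges
```

Collar, disc and bar centres agree to within 2 mm, so I'm taking (.5066,.2615). The straight line was refused, so I'll check IK and use a joint move.

```bash
python3 - <<'E'
from h import *
print(ctrl.current_position(),np.round(ctrl.current_joint_positions(),2))
for s in(1,-1):
  for a,p in((118,(.5066,.2615,.18)),(118,(.5066,.2615,.071)),(182.6,(*AX,.13)),(182.6,(*AX,.104)),(145,(*AX,.104)),(107.6,(*AX,.104)),(118-180,(.5066,.2615,.071))):
    j=ctrl.solve_ik(p,quat(np.radians(a),0,s)[0]); print(s,a,None if j is None else np.round(j,2))
E
```

```text
[ 0.52256789 -0.02748514  0.19055397] [ 0.58  0.27 -0.75  1.92  0.22  1.03 -1.8 ]
1 118 [-1.47  0.56  1.22  1.92 -0.6   1.1  -2.66]
1 118 [-1.21  0.56  0.83  1.99 -0.55  0.83 -2.73]
1 182.6 [ 0.51  0.4  -0.72  1.91  0.32  0.94 -1.88]
1 182.6 [ 0.5   0.44 -0.7   1.93  0.36  0.9  -1.91]
1 145 [ 0.42  0.41 -0.6   1.94  0.3   0.88 -2.51]
1 107.6 [-0.43  0.38  0.45  1.99 -0.22  0.82 -2.69]
1 -62 [ 0.21  0.66 -1.07  1.91  0.69  1.   -0.69]
-1 118 [ 0.3   0.53 -1.17  1.82  0.53  1.15 -0.56]
-1 118 [ 0.21  0.66 -1.07  1.91  0.69  1.   -0.69]
-1 182.6 [ 0.73  0.51 -1.02  1.9   0.51  1.02  1.1 ]
-1 182.6 [ 0.72  0.55 -1.03  1.92  0.57  0.99  1.05]
-1 145 [ 0.8   0.62 -1.15  1.92  0.66  1.05  0.32]
-1 107.6 [ 0.72  0.55 -1.02  1.92  0.56  0.99 -0.25]
-1 -62 [-1.21  0.56  0.83  1.99 -0.55  0.83 -2.73]
```

```bash
python3 - <<'E'
from h import *
ctrl.move_joints([-0.149,0.426,0.074,1.606,-0.034,1.111,-0.067])
q,_=quat(np.radians(118),0,-1); L=np.array([.5066,.2615])
ctrl.reach([*L,.20],q); mm,im=save_cam("wrist","lid2")
print(ctrl.current_position(),np.round(ctrl.current_joint_positions(),2),ctrl.current_clock())
for a,p in((118,(*L,.071)),(182.6,(*AX,.2)),(182.6,(*AX,.104)),(145,(*AX,.104)),(107.6,(*AX,.104))):
    j=ctrl.solve_ik(p,quat(np.radians(a),0,-1)[0]); print(a,None if j is None else np.round(j,2))
# where is the bar in this view: rotate expected bar outline, darkness test
u,v=proj(mm,[*L,.098])[0]; print(u,v)
d=np.array([np.cos(np.radians(118)),np.sin(np.radians(118)),0])
ts=np.arange(-.045,.0451,.002); g=cv2.cvtColor(im,6)
px=proj(mm,[np.array([*L,.098])+d*t for t in ts]).round().astype(int)
print([(round(t*1000),int(g[y,x]) if 0<=y<420 and 0<=x<560 else -1) for t,(x,y) in zip(ts,px)])
n=np.array([-d[1],d[0],0]); px=proj(mm,[np.array([*L,.098])+n*t for t in ts]).round().astype(int)
print([(round(t*1000),int(g[y,x]) if 0<=y<420 and 0<=x<560 else -1) for t,(x,y) in zip(ts,px)])
E
```

```text
[0.50784732 0.25999953 0.19994881] [-0.48  0.27 -0.13  1.84  0.04  1.03 -0.14] 26.1167
118 [-0.49  0.42 -0.12  1.95  0.07  0.78 -0.16]
182.6 [ 0.03  0.24 -0.12  1.87  0.03  1.03  1.52]
182.6 [ 0.05  0.36 -0.14  1.96  0.07  0.83  1.48]
145 [-0.03  0.35 -0.05  1.96  0.02  0.83  0.87]
107.6 [-0.1   0.35  0.04  1.97 -0.02  0.82  0.26]
276.9347077689172 210.25372632714314
[(-45, 137), (-43, 138), (-41, 121), (-39, 118), (-37, 118), (-35, 119), (-33, 122), (-31, 122), (-29, 97), (-27, 108), (-25, 109), (-23, 109), (-21, 110), (-19, 110), (-17, 110), (-15, 109), (-13, 110), (-11, 110), (-9, 110), (-7, 109), (-5, 110), (-3, 112), (-1, 111), (1, 112), (3, 111), (5, 112), (7, 111), (9, 112), (11, 111), (13, 112), (15, 112), (17, 112), (19, 113), (21, 112), (23, 113), (25, 112), (27, 111), (29, 99), (31, 79), (33, 73), (35, 154), (37, 154), (39, 154), (41, 154), (43, 152), (45, 151)]
[(-45, 118), (-43, 122), (-41, 129), (-39, 139), (-37, 140), (-35, 141), (-33, 142), (-31, 143), (-29, 143), (-27, 144), (-25, 145), (-23, 145), (-21, 135), (-19, 103), (-17, 103), (-15, 102), (-13, 103), (-11, 103), (-9, 101), (-7, 97), (-5, 107), (-3, 111), (-1, 111), (1, 110), (3, 111), (5, 110), (7, 104), (9, 77), (11, 81), (13, 81), (15, 82), (17, 112), (19, 111), (21, 110), (23, 145), (25, 146), (27, 144), (29, 145), (31, 145), (33, 144), (35, 143), (37, 142), (39, 139), (41, 137), (43, 122), (45, 119)]
```

The bar spans −28 to +28 mm about my estimate, with its yaw confirmed, so I'm grasping it, carrying the lid over and lowering it with force checks.

```bash
python3 - <<'E'
from h import *
L=np.array([.5066,.2615]); q2,_=quat(YAW+np.pi,0,-1)
ctrl.move_l([*L,.12],speed=.12); ctrl.move_l([*L,.071],speed=.05); print(np.round(ctrl.current_position(),4),np.round(ctrl.current_wrist_force(),2))
ctrl.command_gripper(.008); print("gap",ctrl.current_finger_gap(),ctrl.current_grasp_force())
ctrl.move_l([*L,.21],speed=.12); ctrl.move_l([*AX,.21],speed=.15,rotation=q2)
ctrl.move_l([*AX,.135],speed=.1); ctrl.dwell(.3); f0=np.array(ctrl.current_wrist_force())
print(np.round(ctrl.current_position(),4),f0.round(2),ctrl.current_finger_gap(),ctrl.current_clock())
for z in np.arange(.125,.1065,-.002):
    ctrl.move_l([*AX,z],speed=.03); d=np.array(ctrl.current_wrist_force())-f0; print(round(z,4),np.round(ctrl.current_position(),4),d.round(2))
    if np.abs(d).max()>8: break
m,im=save_cam("side","ins"); save_cam("scene","ins2"); print(ctrl.current_clock())
E
```

```text
[0.5068 0.2616 0.0713] [ 0.35 -0.1   0.11]
gap 0.017916812294221807 30.00373899936676
[ 0.5565 -0.0258  0.1354] [ 0.06 -0.62 -2.33] 0.01790923910576341 33.3917
0.125 [ 0.5562 -0.0257  0.1248] [-0.29  0.68  0.64]
0.123 [ 0.5563 -0.0258  0.1229] [-0.43  0.78 -0.62]
0.121 [ 0.5562 -0.0258  0.1209] [0.07 0.2  0.58]
0.119 [ 0.5562 -0.0258  0.1189] [ 0.46  0.53 -0.87]
0.117 [ 0.5562 -0.0258  0.1169] [ 0.4   0.85 -0.66]
0.115 [ 0.5562 -0.0258  0.1149] [0.41 1.62 0.06]
0.113 [ 0.5562 -0.0258  0.1129] [-0.12  0.17  0.4 ]
0.111 [ 0.5562 -0.0258  0.1109] [ 0.1   0.63 -0.78]
0.109 [ 0.5562 -0.0258  0.1089] [-1.09  0.77 -1.12]
0.107 [ 0.5564 -0.0258  0.107 ] [-0.22  0.67  0.78]
36.225
```

The lid went in freely to the seal. Pressing and turning clockwise.

```bash
python3 - <<'E'
from h import *
for z in(.105,.1035,.1027):
    ctrl.move_l([*AX,z],speed=.02); ctrl.dwell(.1); print(z,np.round(ctrl.current_position(),4),np.round(ctrl.current_wrist_force(),2))
for a in(12,24,36,48,60,68,72,75):
    ctrl.move_l([*AX,.1027],speed=.05,rotation=quat(YAW+np.pi-np.radians(a),0,-1)[0]); M=ctrl.current_moment(); F=ctrl.current_wrist_force()
    print(a,np.round(M,2),np.round(F,1),np.round(ctrl.current_position(),4),round(ctrl.current_clock(),2))
    if abs(M[2])>2.5: break
E
```

```text
0.105 [ 0.5564 -0.0258  0.1051] [ 0.01 -0.62  2.28]
0.1035 [ 0.5564 -0.0258  0.1036] [0.68 0.51 3.75]
0.1027 [ 0.5564 -0.0258  0.1028] [1.05 0.27 3.91]
12 [ 0.03 -0.08 -0.28] [-0.3 -0.2  4.3] [ 0.5563 -0.0258  0.1027] 37.63
24 [ 0.06 -0.07 -0.24] [0.5 0.5 3.5] [ 0.5563 -0.0258  0.1027] 37.99
36 [-0.01 -0.11 -0.26] [0.7 0.3 3.3] [ 0.5563 -0.0258  0.1027] 38.35
48 [-0.15 -0.05 -0.27] [-0.3 -1.3  3.5] [ 0.5563 -0.0258  0.1027] 38.71
60 [-0.04 -0.03 -0.29] [ 1.3 -0.6  6. ] [ 0.5562 -0.0258  0.1027] 39.07
68 [-0.07  0.02 -0.22] [-0.9  0.6  5.1] [ 0.5562 -0.0258  0.1027] 39.36
72 [-0.38  0.14  0.67] [-0.6 -1.2  4.7] [ 0.5563 -0.0259  0.1027] 39.61
75 [-0.95 -0.18  0.74] [-0.  -3.5  5.1] [ 0.5564 -0.0261  0.1027] 39.86
```

The turning moment jumped from about −0.2 to +0.7 Nm at 72–75°, so the stop is reached. Testing the lock with a light upward pull, then releasing and checking.

```bash
python3 - <<'E'
from h import *
r=quat(YAW+np.pi-np.radians(73),0,-1)[0]
ctrl.move_l([*AX,.1045],speed=.02,rotation=r); ctrl.dwell(.2); print(np.round(ctrl.current_wrist_force(),2))
ctrl.move_l([*AX,.1055],speed=.02); ctrl.dwell(.2); print("pull",np.round(ctrl.current_wrist_force(),2))
ctrl.move_l([*AX,.1045],speed=.02)
ctrl.command_gripper(.05); ctrl.dwell(.3); ctrl.move_l([*AX,.20],speed=.1); ctrl.dwell(.3)
m,im=save_cam("wrist","end"); g=cv2.cvtColor(im,6); d0=YAW+np.pi-np.radians(73)
def prof(d,z): 
    ts=np.arange(-.04,.0401,.002); px=proj(m,[np.array([*AX,z])+d*t for t in ts]).round().astype(int)
    print([(round(t*1000),int(g[y,x])) for t,(x,y) in zip(ts,px)])
d=np.array([np.cos(d0),np.sin(d0),0]); prof(d,.1315); prof(np.array([-d[1],d[0],0]),.1315); print(ctrl.current_clock())
E
```

```text
[ 0.33 -3.88  4.98]
pull [ 4.17 -4.51 -7.17]
[(-40, 176), (-38, 154), (-36, 135), (-34, 128), (-32, 129), (-30, 121), (-28, 101), (-26, 109), (-24, 108), (-22, 108), (-20, 109), (-18, 110), (-16, 109), (-14, 109), (-12, 109), (-10, 110), (-8, 110), (-6, 110), (-4, 110), (-2, 110), (0, 110), (2, 111), (4, 110), (6, 111), (8, 110), (10, 111), (12, 112), (14, 112), (16, 112), (18, 113), (20, 111), (22, 112), (24, 112), (26, 112), (28, 111), (30, 103), (32, 76), (34, 75), (36, 142), (38, 141), (40, 142)]
[(-40, 119), (-38, 126), (-36, 141), (-34, 131), (-32, 129), (-30, 131), (-28, 130), (-26, 131), (-24, 131), (-22, 132), (-20, 131), (-18, 102), (-16, 102), (-14, 101), (-12, 102), (-10, 101), (-8, 81), (-6, 98), (-4, 111), (-2, 111), (0, 110), (2, 110), (4, 110), (6, 106), (8, 98), (10, 77), (12, 80), (14, 89), (16, 110), (18, 109), (20, 109), (22, 133), (24, 133), (26, 133), (28, 134), (30, 132), (32, 132), (34, 132), (36, 138), (38, 142), (40, 125)]
43.4417
```

The pull was resisted, so the lid is locked. The bar is centred on the axis at about 73° from the steamer's x, and the gripper is clear.

```bash
python3 -c "
from workcell import ctrl
print(ctrl.finish_job(),ctrl.current_clock())"
```

```text
the job is handed in; nothing more can be done
the job is handed in; nothing more can be done
```

I handed the job in with the egg set upright in the empty ring and the lid pressed down, turned clockwise to its stop (about 73°) and locked; no verdict came back, and I did not look at the egg again once the lid was on.

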